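# Shut and bolt the shelter gate in an insect cage with the hooked rod

### The job

Shut the insects into the shelter at the back of the clear rearing cage: reach in through the front port with the hooked rod, draw the bolt fully back to its stop so that the blue gate it holds up drops shut, then push the bolt fully home again so that it locks the gate down. Only the rod may touch the bolt and gate; the bolt is stiff, so work it slowly and gently and never force it against its stops or lean on the plastic cage. Then lay the rod back in both notches of its rest, hook hanging down, and leave everything else standing where it is.

Things in the scene. Friction and masses are not known exactly. Their poses are not given: they have to be found in the camera images.
- cage: Clear acrylic rearing cage, fixed, 262 deep x 220 wide x 209 high (mm). Origin on the table under the bolt; x runs along the bolt into the cage, y left, z up. Front wall at x -112 to -104, rear at 150, clear roof from z 205, white shelter behind x = 59. In front of x = 46 nothing inside is higher than z 74 but the bolt's tab; gate channels at x 46 to 59, |y| 34 to 50.
- port (a point): Centre of the open, black-edged port in the cage's front wall, through which the rod is put; its clear flap hangs let down below it, its knob out to cage x -128. Point: cage x -110, y 0, z 131. The opening is 150 wide (y -75 to 75) and 86 high (z 88 to 174).
- bolt_guides (a point): Point on the bolt's axis midway between its two aluminium guide blocks: cage x -28, y 0, z 65. The blocks are the bolt's hard stops, fixed, 24 wide, tops at cage z 73.5: the front one at x -62 to -48.5, the rear one at x -7.5 to 10.
- bolt (a joint): How far the steel bolt is drawn to the front, in m: 0 home, tab on the rear guide block; 0.036 fully drawn, tab on the front block: hard stops, felt as a steep rise of force. Stiff with grease: about 9 N, plus 0.8 N for each 10 mm/s; no spring, stays where left. Its 10 mm round tip lets the gate go only when nearly fully drawn (0.031 to 0.035). Never load it with over 18 N.
- bolt_tab (a point): Middle of the bolt's upright flat tab (steel, red top edge), 5 thick (x), 24 wide (y -12 to 12), standing from cage z 74 to 112. The point is at mid-thickness, y 0, cage z 100; cage x = -10 with the bolt home, -46 fully drawn. The hook draws the bolt by the tab's far face and pushes it home by its near face.
- gate: Blue metal drop gate, 81 wide x 106 high x 5 thick, about 0.12 kg, loose in upright channels. Two holes take the bolt's tip: the lower while it hangs open, the upper when it is shut. Origin: middle of its bottom edge, z up; in the cage frame at x 55, z 45 held open, z 6 fully down. It falls by its own weight once the bolt's tip has left it.
- hook_rod: Hooked rod, about 0.11 kg: wooden handle 110 long (x), 18 wide (y), 24 high with flat upright sides, then a round 8 mm rod to the hook, and an 8 mm stub 30 long behind. Origin: centre of the handle on the rod's axis; x to the hook, z up while the hook hangs down. Centre of mass within 25 mm of the origin. At x = 200.5 the end is bent straight down.
- hook_tip (a point): Lowest point of the hook's straight leg, which is round, 7 mm thick: in the rod's frame x 200.5, y 0, z -34 (34 mm below the rod's axis).
- rod_rest: Fixed black rest for the rod, left or right of the cage: base 200 x 56 x 6 with two grey posts that end in V notches open upwards, 38 wide over all, highest edge z 75. Origin on the table under the handle's centre; x along the rod to the hook's end, z up. The rod lies in it with its axis at z 62, y 0, origin at x about 0 (-7 to 12 fits, handle between the posts).
- rear_notch (a point): Point on the lying rod's axis in the rear post's notch: rest x -67, z 62; it takes the stub behind the handle. Post 10 thick along x.
- front_notch (a point): Point on the lying rod's axis in the front post's notch: rest x 112, z 62; it takes the round rod. Post 10 thick along x.
- amber_bottle: Bystander: amber glass bottle, 62 dia x 125 high, origin at its foot.
- petri_samples: Bystander: petri dish with samples, 91 dia x 14 high, origin at its underside.
- vial: Bystander: glass vial with black lid, 23 dia x 59 high, origin at its foot.
- tape: Bystander: roll of tape, 54 dia x 19 high, origin at its underside.
- vial_rack: Bystander, fixed: wooden vial rack 64 (x) x 150 (y), 67 high with its vials, origin at its underside.

How it is judged:
By the outcome, as a careful person would: the job done as asked, in the order asked, and still so for the second after the job is handed in, with the robot touching nothing.
It also fails if it takes over 67 s, if anything falls off the work surface, if the arm or the gripper's body presses on something with over 40 N, if the wrist force passes 120 N, or if a joint passes its speed limit or range.

### The arm

A 6-joint arm with a two-finger parallel gripper is mounted at the origin on a cart in front of the work surface, level with it; the furniture and walls round the work are solid. World frame = base frame: x ahead of the robot, y to its left, z up, the work surface at z = 0. Lengths are in m, angles in rad, forces in N, time in s.
With the tool pointing down it reaches from about 0.25 to 0.725 m from the base axis. Payload 4 kg.
Tool frame: the origin (TCP) lies at the very end of the fingers, on their centre line; the grasp point (between the pads) lies grip_depth behind it (grip_depth is the distance from the TCP to the grasp point, in m); z points along the fingers, y is the line along which they close (so a half turn about z gives the same grasp; the last joint's range is limited). The gripper opens to 85 mm and grips with 20 to 120 N. Pads are 22 mm wide; open, the fingers measure 114 mm over their backs; the gripper's body (76 mm by 85 mm) begins 54 mm behind the grasp point. The pads swing forward as they close: fully open they stand 13 mm farther back than shut.
Start: joints at [-1.326, 0.241, 0.005, 1.335, 0, 1.571], TCP at [0.121, -0.485, 0.231] pointing down, gripper open.
Joint ranges: [-2.72, 2.72], [-1.05, 1.87], [-1.09, 1.28], [-1.99, 2.15], [-1.42, 1.44], [-3.14, 3.14]. Speed limits (rad/s): [2.79, 2.79, 3.14, 3.14, 3.14, 3.14].

### API

Orientations are given as a unit quaternion [w, x, y, z].
In Python, from cell import * gives the robot as it stands. Calls block until the motion is done:
- reach(position, orientation): joint-space move of the TCP to a pose.
- move_linear(position, rot=None, velocity=0.15): straight line of the TCP; rot=None keeps the orientation; velocity is the mean speed in m/s.
- set_joints(angles): joint-space move.
- open_gripper() and clamp(f_grip=None): open the fingers fully, or close them until they stop; f_grip is the grip in N (None keeps the last).
- dwell(seconds).
- ik(position, orientation): joint angles nearest the present ones, or None.
- camera(name): name is "scene" or "top" or "wrist"; returns a dict with "pixels" (384x512x3 uint8, red, green, blue), "range_z" (384x512 float32, m along the optical axis (not along the pixel's ray), 0 where there is no reading), "intrinsics" (3x3 intrinsics, pixels), "extrinsics" (4x4, takes a point from camera to world coordinates). Camera axes: x right, y up, looking along -z (the intrinsics and any distortion apply to the point x, -y, -z); pixel columns grow to the right and rows downward; lengths in m; the calibration is good to about 2 mm. The wrist camera is an equidistant fisheye: a pixel r from the principal point sees the ray r / f radians off the axis. A picture is of the moment at which its call begins.
A pose or a line that the arm cannot do raises PlanningError and nothing moves.
- finish_job(): hands the job in; it is judged then, once.
Trained networks look in the newest picture that a camera, given by its name, has taken for a name from the list of things; names that differ only in an ending like _2 or _b are one class to them, and where a whole thing is asked for, a point or a joint stands for the part that bears it (a point fixed in the world has none). Each returns a list of dicts, best first, with "score" (0 to 1); they miss things now and then, are a little off and sometimes report something else, mostly with a low value. They report only what shows in the picture. A call takes as long as a camera call.
- find_in(camera, name): "centre" ([x, y, z] in m, in world coordinates, good to about 4 mm: the middle of the surface that is visible of it).
- cut_out(camera, name): "mask" (384x512 bool, what is visible of it).
- tip_of(camera, name): "centre" ([x, y, z] in m, in world coordinates, good to about 4 mm: a listed point, or the origin of a listed thing).
Readings, each from a call of its own:
- current_time(): time.
- current_joint_pos(): joint angles.
- current_qvel(): joint speeds.
- current_tau(): joint torques, N m.
- current_eef_pos(): TCP position.
- current_tcp_rot(): TCP orientation.
- current_ft_force(): force on the tool from outside, world axes, zero at the start.
- current_wrist_torque(): the same for the moment, N m.
- current_width(): finger opening in m.
- current_gripper_force(): force on a finger pad.
Only numpy, scipy, OpenCV 4.12 (cv2) and the standard library are available. Lean on these libraries where they do the work, as an engineer would, in place of code of your own. Each camera call takes 0.05 s, during which the arm holds its last target. There are 200 camera calls.

## Working session

There is one attempt and no reset: what is moved stays moved. The work goes in short steps, each a Python script; the robot and the scene stay as the last script left them, time stands still between calls to the robot, and variables do not carry over. Pictures are saved under pics/ and viewed, at most 10 in all, crops included, and the job is handed in when it is done.

```bash
ls; mkdir -p pics
python3 - <<'E'
from cell import *
import cv2,numpy as np
try: print(grip_depth)
except Exception as e: print(e)
ims=[]
for c in ("scene","top"):
    d=camera(c); ims.append(d["pixels"]); cv2.imwrite(f"pics/{c}0.png",d["pixels"][:,:,::-1])
    for n in ["cage","port","bolt_guides","bolt_tab","gate","hook_rod","hook_tip","rod_rest","rear_notch","front_notch","amber_bottle","petri_samples","vial","tape","vial_rack"]:
        r=tip_of(c,n); print(c,n,[(np.round(x["centre"],4).tolist(),round(x["score"],2)) for x in r[:2]])
print(current_time(),current_eef_pos(),current_tcp_rot())
E
```

```text
cell.py
pics
0.0187
scene cage [([0.4033, -0.3304, -0.0009], 0.27)]
scene port [([0.6161, -0.0508, 0.1297], 0.6)]
scene bolt_guides []
scene bolt_tab [([0.71, -0.0471, 0.0965], 0.62)]
scene gate [([0.774, -0.0455, 0.0475], 0.42)]
scene hook_rod []
scene hook_tip [([0.5965, 0.2953, 0.0279], 0.43), ([0.4386, 0.1679, 0.0003], 0.43)]
scene rod_rest []
scene rear_notch []
scene front_notch []
scene amber_bottle [([0.3543, 0.1679, 0.0005], 0.7)]
scene petri_samples [([0.437, 0.1662, -0.0008], 0.59)]
scene vial [([0.5675, -0.226, -0.0004], 0.66)]
scene tape [([0.7286, -0.2615, 0.0015], 0.45)]
scene vial_rack [([0.4029, -0.3295, 0.0012], 0.64)]
top cage [([0.7245, -0.0467, -0.0003], 0.55), ([0.3502, 0.1716, 0.0026], 0.21)]
top port [([0.6134, -0.049, 0.1333], 0.8)]
top bolt_guides [([0.6918, -0.051, 0.0663], 0.76)]
top bolt_tab []
top gate []
top hook_rod [([0.3969, 0.3273, 0.0611], 0.64)]
top hook_tip [([0.5925, 0.2967, 0.0288], 0.89)]
top rod_rest [([0.3926, 0.3251, 0.001], 0.66)]
top rear_notch [([0.3275, 0.3337, 0.0602], 0.9)]
top front_notch [([0.5036, 0.3081, 0.0615], 0.94), ([0.7323, -0.2656, 0.0006], 0.15)]
top amber_bottle [([0.3502, 0.1729, 0.0048], 0.78)]
top petri_samples [([0.4428, 0.1715, -0.0022], 0.88)]
top vial [([0.5673, -0.2244, 0.002], 0.63)]
top tape [([0.7327, -0.2658, 0.0038], 0.44)]
top vial_rack [([0.4011, -0.3253, 0.0029], 0.97)]
1.6 [ 0.12116786 -0.48507455  0.2313006 ] [-1.79719554e-05  9.92519432e-01  1.22086756e-01 -4.29827692e-06]
```

View pics/scene0.png

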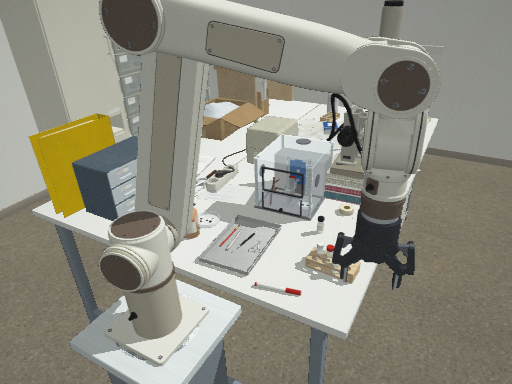

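View pics/top0.png

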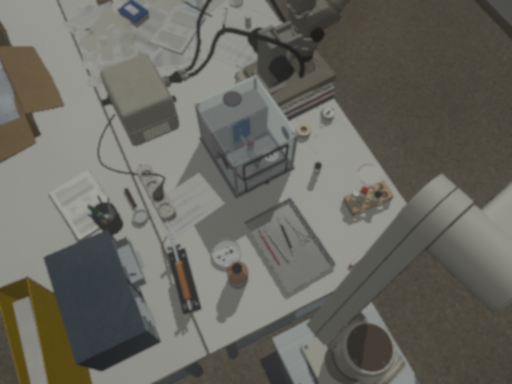

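The two pictures show the arm at the right. In the top view the cage is around (245,135) with its port side toward the robot, and the rest with the orange handle is at (183,275), right of the dark drawers. I'll look closer with the wrist camera from in front of the cage, then from above the rest.

```bash
cat > h.py <<'E'
from cell import *
import cv2,numpy as np
from scipy.spatial.transform import Rotation as R
def q(yaw): return [0,float(np.cos(yaw/2)),float(np.sin(yaw/2)),0]
CAGE={"port":(-.110,0,.131),"bolt_guides":(-.028,0,.065),"bolt_tab":(-.010,0,.100),"gate":(.055,0,.045),"cage":(0,0,0)}
REST={"rear_notch":(-.067,0,.062),"front_notch":(.112,0,.062),"rod_rest":(0,0,0),"hook_rod":(0,0,.062),"hook_tip":(.2005,0,.028)}
def look(cam,names,n=1,save=None):
    out={k:[] for k in names}
    for i in range(n):
        d=camera(cam)
        if save and i==0: cv2.imwrite(f"pics/{save}.png",d["pixels"][:,:,::-1]); np.savez(f"pics/{save}.npz",**d)
        for k in names:
            r=tip_of(cam,k)
            if r: out[k].append((*np.round(r[0]["centre"],4).tolist(),round(r[0]["score"],2)))
    for k,v in out.items(): print(cam,k,v)
    return out
E
python3 - <<'E'
from h import *
reach([.42,-.05,.36],q(0)); print(current_time(),current_joint_pos())
look("wrist",CAGE,2,"w1")
look("top",list(CAGE)+list(REST),1,"t1")
look("scene",list(CAGE)+list(REST),1,"s1")
reach([.42,.315,.28],q(-.145)); print(current_time(),current_joint_pos())
look("wrist",REST,2,"w2")
look("scene",list(CAGE),1,"s2")
print(current_time())
E
```

```text
3.5583 [-1.19638528e-01  6.68059224e-02  1.27626687e-01  1.63199212e+00
 -2.76577304e-04  3.02287012e+00]
wrist port [(0.6122, -0.053, 0.1298, 0.89), (0.6137, -0.0516, 0.1305, 0.76)]
wrist bolt_guides [(0.4005, -0.3256, 0.003, 0.38), (0.394, 0.3259, -0.0006, 0.18)]
wrist bolt_tab []
wrist gate []
wrist cage [(0.3283, 0.3344, 0.0589, 0.23)]
top port [(0.6129, -0.0492, 0.1339, 0.72)]
top bolt_guides [(0.6945, -0.0509, 0.0657, 0.87)]
top bolt_tab []
top gate [(0.3284, 0.332, 0.0607, 0.43)]
top cage [(0.7258, -0.0464, -0.0005, 0.96)]
top rear_notch [(0.3265, 0.3341, 0.0593, 0.94)]
top front_notch [(0.5039, 0.3053, 0.0594, 0.93)]
top rod_rest [(0.3924, 0.3241, 0.0024, 0.93)]
top hook_rod [(0.3958, 0.328, 0.0604, 0.82)]
top hook_tip [(0.5959, 0.2979, 0.0303, 0.59)]
scene port [(0.6165, -0.0486, 0.13, 0.69)]
scene bolt_guides [(0.6945, -0.0497, 0.0626, 0.67)]
scene bolt_tab [(0.7103, -0.0498, 0.0985, 0.56)]
scene gate [(0.7782, -0.0442, 0.045, 0.44)]
scene cage [(0.7206, -0.046, -0.0042, 0.8)]
scene rear_notch [(0.3302, 0.3389, 0.061, 0.74)]
scene front_notch [(0.5059, 0.3059, 0.0595, 0.82)
[... 159 characters left out ...]
08380e-01  2.76481534e-01  1.78507208e-01  1.47277546e+00
 -5.54337593e-05 -2.35302755e+00]
wrist rear_notch [(0.3273, 0.3341, 0.0603, 0.95), (0.3308, 0.335, 0.0603, 0.96)]
wrist front_notch [(0.5056, 0.3088, 0.0617, 0.57), (0.5073, 0.3118, 0.06, 0.56)]
wrist rod_rest [(0.395, 0.3233, -0.0021, 0.89), (0.3925, 0.3258, 0.0017, 0.8)]
wrist hook_rod [(0.3959, 0.3226, 0.0646, 0.89), (0.3942, 0.3207, 0.06, 0.86)]
wrist hook_tip [(0.5973, 0.2996, 0.0302, 0.55), (0.5984, 0.2986, 0.0268, 0.88)]
scene port []
scene bolt_guides [(0.6948, -0.0484, 0.0657, 0.85)]
scene bolt_tab [(0.3265, 0.3347, 0.061, 0.7)]
scene gate [(0.777, -0.0446, 0.0477, 0.63)]
scene cage [(0.7205, -0.0444, -0.0037, 0.55)]
10.5833
```

Run:
```python
from h import *
from scipy.optimize import least_squares
C={"port":[(.6161,-.0508),(.6134,-.049),(.6122,-.053),(.6137,-.0516),(.6129,-.0492),(.6165,-.0486)],"bolt_guides":[(.6918,-.051),(.6945,-.0509),(.6945,-.0497),(.6948,-.0484)],"bolt_tab":[(.71,-.0471),(.7103,-.0498)],"gate":[(.774,-.0455),(.7782,-.0442),(.777,-.0446)],"cage":[(.7245,-.0467),(.7258,-.0464),(.7206,-.046),(.7205,-.0444)]}
Rr={"rear_notch":[(.3275,.3337),(.3265,.3341),(.3302,.3389),(.3273,.3341),(.3308,.335)],"front_notch":[(.5036,.3081),(.5039,.3053),(.5059,.3059),(.5056,.3088),(.5073,.3118)],"rod_rest":[(.3926,.3251),(.3924,.3241),(.3961,.3229),(.395,.3233),(.3925,.3258)]}
def fit(D,M):
    P=[];Q=[]
    for k in D:
        for p in D[k]: P.append(M[k][:2]);Q.append(p)
    P=np.array(P);Q=np.array(Q)
    f=lambda v:(np.c_[np.cos(v[2])*P[:,0]-np.sin(v[2])*P[:,1]+v[0],np.sin(v[2])*P[:,0]+np.cos(v[2])*P[:,1]+v[1]]-Q).ravel()
    s=least_squares(f,[*Q.mean(0),0],loss="soft_l1",f_scale=.003);print(s.x,np.abs(f(s.x)).max(), np.sqrt(np.diag(np.linalg.inv(s.jac.T@s.jac)))*.002)
fit(C,CAGE);fit(Rr,REST)
d=np.load("pics/w2.npz");E=d["extrinsics"];print("cam",E[:3,3]-current_eef_pos(),E[:3,2])
# drawers: top camera heights around the rest
t=np.load("pics/t1.npz");K=t["intrinsics"];z=t["range_z"];v,u=np.mgrid[:384,:512]
p=np.stack([(u-K[0,2])/K[0,0]*z,-(v-K[1,2])/K[1,1]*z,-z,np.ones_like(z)],-1)@t["extrinsics"].T
m=(z>0)&(p[...,0]>.2)&(p[...,0]<.75)&(p[...,1]>.2)&(p[...,1]<.6)&(p[...,2]>.03)
pp=p[m]
for x in np.arange(.2,.75,.05):
    s=pp[(pp[:,0]>=x)&(pp[:,0]<x+.05)]
    for lo,hi in((.03,.08),(.08,.5)):
        w=s[(s[:,2]>lo)&(s[:,2]<hi)]
        if len(w):print(round(x,2),lo,len(w),"y",w[:,1].min().round(3),w[:,1].max().round(3),"zmax",w[:,2].max().round(3))
# front-face of cage frame: black pixels near port in wrist view w1
```

```text
[ 0.72247152 -0.04706022  0.03461669] 0.003962581499571183 [0.00056005 0.00058883 0.00887768]
[ 0.3942596   0.32454837 -0.15112264] 0.004264908472211393 [0.00060733 0.00060019 0.00843223]
cam [ 0.06835364 -0.01087905  0.14293829] [ 0.26744632 -0.04011527  0.96273736]
0.25 0.03 224 y 0.454 0.599 zmax 0.08
0.25 0.08 1146 y 0.454 0.6 zmax 0.217
0.3 0.03 142 y 0.201 0.459 zmax 0.08
0.3 0.08 1365 y 0.2 0.6 zmax 0.218
0.35 0.03 128 y 0.207 0.452 zmax 0.08
0.35 0.08 1290 y 0.2 0.6 zmax 0.218
0.4 0.03 141 y 0.314 0.46 zmax 0.08
0.4 0.08 1255 y 0.325 0.6 zmax 0.219
0.45 0.03 200 y 0.309 0.464 zmax 0.08
0.45 0.08 1195 y 0.412 0.6 zmax 0.217
0.5 0.03 226 y 0.294 0.463 zmax 0.08
0.5 0.08 1159 y 0.411 0.6 zmax 0.219
0.55 0.03 111 y 0.298 0.463 zmax 0.08
0.55 0.08 768 y 0.423 0.599 zmax 0.218
0.6 0.03 124 y 0.266 0.315 zmax 0.052
0.6 0.08 2 y 0.473 0.474 zmax 0.141
0.65 0.03 409 y 0.267 0.5 zmax 0.08
0.65 0.08 226 y 0.426 0.502 zmax 0.144
0.7 0.03 287 y 0.253 0.498 zmax 0.08
0.7 0.08 183 y 0.428 0.498 zmax 0.142
```

View pics/w2.png

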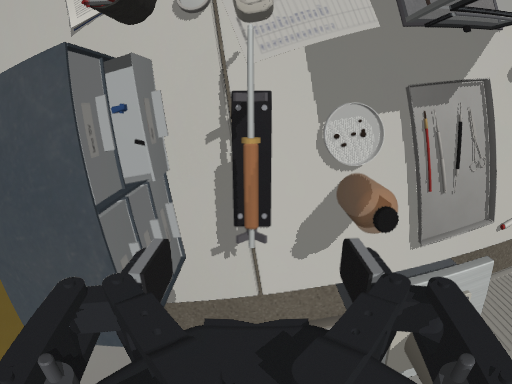

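View pics/w1.png

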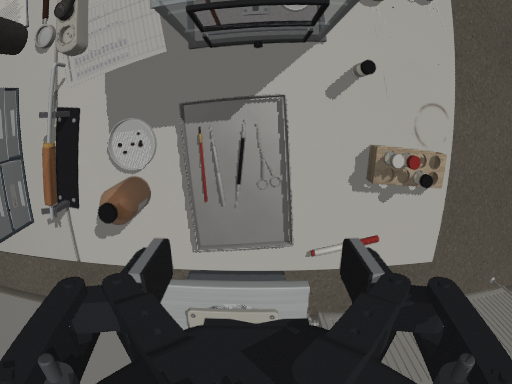

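Wrist view w2 shows the rod lying in the rest along column ~250 (handle rows 140–228), with the open drawer on its left. w1 shows the cage front with the black port frame at about (195–325, 5–45). Next I'll refine both yaws from depth.

```bash
cat >> h.py <<'E'
def cloud(f):
    d=np.load(f"pics/{f}.npz") if isinstance(f,str) else f
    K=d["intrinsics"];z=d["range_z"];v,u=np.mgrid[:384,:512]
    a=(u-K[0,2])/K[0,0];b=(v-K[1,2])/K[1,1]
    if isinstance(f,str) and f[0]=="w" or not isinstance(f,str) and f.get("fish"):
        r=np.hypot(a,b)+1e-9;t=np.tan(np.minimum(r,1.5))/r;a,b=a*t,b*t
    return np.stack([a*z,-b*z,-z,np.ones_like(z)],-1)@d["extrinsics"].T[:,:3],(z>0),d["pixels"].astype(int)
E
python3 - <<'E'
from h import *
for f in("w1","s1","t1","s2"):
    p,ok,im=cloud(f)
    m=ok&(im.max(-1)<70)&(abs(p[...,0]-.615)<.03)&(abs(p[...,1]+.05)<.12)&(p[...,2]>.07)&(p[...,2]<.2)
    s=p[m]
    if len(s)<20: print(f,len(s));continue
    for _ in range(3):
        c=np.polyfit(s[:,1],s[:,0],1);r=s[:,0]-np.polyval(c,s[:,1]);k=abs(r)<max(.004,1.5*r.std());s=s[k]
    print(f,len(s),"yaw",-c[0],"x at y-.05",np.polyval(c,-.05),"rms",r.std(),"y",np.percentile(s[:,1],[0,1,50,99,100]).round(4),"z",np.percentile(s[:,2],[1,50,99]).round(3))
for f in("w2","w1","t1"):
    p,ok,im=cloud(f)
    m=ok&(im[...,0]-im[...,2]>40)&(abs(p[...,0]-.4)<.12)&(abs(p[...,1]-.325)<.04)&(p[...,2]>.05)&(p[...,2]<.09)
    s=p[m]
    if len(s)<20: print(f,len(s));continue
    s2=s[s[:,2]>np.percentile(s[:,2],60)]
    c=np.polyfit(s[:,0],s[:,1],1)
    print(f,len(s),"rod yaw",np.arctan(c[0]),"y at .394",np.polyval(c,.394),"x",np.percentile(s[:,0],[0,2,98,100]).round(4),"z",np.percentile(s[:,2],[5,50,95]).round(4))
E
```

```text
w1 2245 yaw 0.058955684871686585 x at y-.05 0.6125613873886122 rms 0.0012646981112872761 y [-0.163  -0.1613 -0.0427  0.0555  0.057 ] z [0.075 0.164 0.196]
s1 165 yaw 0.05906078741668001 x at y-.05 0.6114238075854795 rms 0.0018562801159488762 y [-0.1329 -0.1326 -0.0656  0.0273  0.0291] z [0.084 0.151 0.182]
t1 281 yaw 0.060810358810918 x at y-.05 0.6148450025940984 rms 0.0018999771001489399 y [-0.1324 -0.1266 -0.0315  0.0546  0.0622] z [0.074 0.127 0.189]
s2 164 yaw 0.06048805396772177 x at y-.05 0.6115375001721239 rms 0.0020213922336890116 y [-0.1324 -0.1317 -0.0685  0.0274  0.0283] z [0.084 0.138 0.181]
w2 1263 rod yaw -0.14049513167363528 y at .394 0.3246969921961324 x [0.3457 0.3495 0.4578 0.46  ] z [0.071  0.0739 0.0753]
w1 574 rod yaw -0.15666112154325465 y at .394 0.3210977794329269 x [0.3456 0.3501 0.4575 0.46  ] z [0.0598 0.0735 0.0755]
t1 209 rod yaw -0.1358078875102022 y at .394 0.32839657935867217 x [0.3488 0.3512 0.4562 0.4587] z [0.0689 0.0741 0.079 ]
```

```bash
cat >> h.py <<'E'
CY=.060; C0=np.array([.7225,-.0462])
def cw(x,y): c,s=np.cos(CY),np.sin(CY); return C0+[c*x-s*y,s*x+c*y]
L=.2105   # TCP to hook leg along rod
GD=.0187
def tcp(hx,y,axis):  # hook leg at cage (hx,y), rod axis height
    p=cw(hx-L,y); return [p[0],p[1],axis-GD]
QC=q(CY+np.pi)
E
python3 - <<'E'
from h import *
ry=-.147; u=np.array([np.cos(ry),np.sin(ry)])
g=np.array([.399,.3240])-.010*u
Q=q(ry+np.pi)
print(ik([*g,.2],Q), ik(tcp(-.152,0,.155),QC))
reach([*g,.17],Q); print(current_time(),current_joint_pos().round(2))
move_linear([*g,.062-GD],velocity=.1)
print("ft",current_ft_force().round(2))
clamp(90); print(current_width(),current_gripper_force(),"ft",current_ft_force().round(2))
move_linear([*g,.15],velocity=.08)
print(current_width(),"ft",current_ft_force().round(2),current_wrist_torque().round(3),current_time())
look("scene",["hook_tip","hook_rod"],2,"s3"); look("top",["hook_tip","hook_rod"],2)
print(current_eef_pos())
E
```

```text
[ 0.69656792  0.2706851  -0.03760056  1.26251066  0.          0.84356792] [-0.18619062  0.05252179 -0.48086542  1.03740912  0.         -0.24619062]
13.275 [ 0.7   0.29 -0.09  1.19 -0.    0.84]
ft [0.36 0.47 0.33]
0.01682830846544103 87.70018458366394 ft [-1.97  1.07  2.28]
0.016562149001935138 ft [-0.3  -0.11 -1.23] [0.074 0.012 0.072] 16.8083
scene hook_tip [(0.5952, 0.2955, 0.1322, 0.81), (0.5932, 0.2966, 0.1311, 0.58)]
scene hook_rod [(0.3973, 0.3246, 0.1681, 0.69), (0.3956, 0.3227, 0.1679, 0.59)]
top hook_tip []
top hook_rod [(0.3975, 0.3326, 0.17, 0.61), (0.3975, 0.3275, 0.1681, 0.53)]
[0.38913375 0.32547274 0.1500156 ]
```

```bash
sed -i 's/^L=.2105/L=.2090/' h.py
python3 - <<'E'
from h import *
p=current_eef_pos(); move_linear([p[0],p[1],.27],velocity=.2)
t=tcp(-.165,0,.155)
reach([t[0],t[1],.27],QC); print(current_time())
move_linear(t,velocity=.15); dwell(.2)
print(current_time(),current_eef_pos(),"ft",current_ft_force().round(2),current_wrist_torque().round(3))
look("scene",["hook_tip","hook_rod","port","bolt_tab","bolt_guides"],3,"s4"); look("top",["hook_tip","hook_rod","port","bolt_guides"],3,"t4")
w=cw(-.165,0);print("expected tip",w,.121)
im=cv2.imread("pics/s4.png")[120:240,220:360];cv2.imwrite("pics/s4c.png",cv2.resize(im,None,fx=5,fy=5,interpolation=cv2.INTER_CUBIC))
E
```

```text
19.625
20.8667 [ 0.34985973 -0.06872622  0.13701958] ft [-0.03  1.41 -0.89] [-0.037  0.055 -0.003]
scene hook_tip [(0.5577, -0.0545, 0.1221, 0.55), (0.5556, -0.054, 0.1202, 0.66), (0.5566, -0.0533, 0.1186, 0.53)]
scene hook_rod [(0.3551, -0.0666, 0.151, 0.56), (0.356, -0.0693, 0.1529, 0.62), (0.3568, -0.0686, 0.1539, 0.54)]
scene port [(0.6152, -0.0503, 0.1326, 0.92), (0.6177, -0.0524, 0.1309, 0.96), (0.6167, -0.0527, 0.1297, 0.89)]
scene bolt_tab [(0.7099, -0.0478, 0.0974, 0.55), (0.4021, -0.333, 0.0021, 0.67), (0.7094, -0.0487, 0.1005, 0.62)]
scene bolt_guides [(0.6949, -0.0502, 0.0624, 0.85), (0.6933, -0.0499, 0.0666, 0.77), (0.6941, -0.0507, 0.0645, 0.77)]
top hook_tip [(0.5566, -0.0527, 0.1193, 0.8), (0.5602, -0.0495, 0.1177, 0.89), (0.5601, -0.0571, 0.1208, 0.88)]
top hook_rod [(0.3588, -0.0639, 0.1542, 0.65), (0.3588, -0.0645, 0.1549, 0.69)]
top port [(0.6151, -0.0508, 0.1303, 0.72), (0.6136, -0.0483, 0.1308, 0.97), (0.615, -0.05, 0.1327, 0.7)]
top bolt_guides [(0.6958, -0.0532, 0.0634, 0.7), (0.6922, -0.0508, 0.0632, 0.6), (0.6914, -0.0498, 0.0654, 0.82)]
expected tip [ 0.55779691 -0.05609406] 0.121
```

View pics/s4c.png

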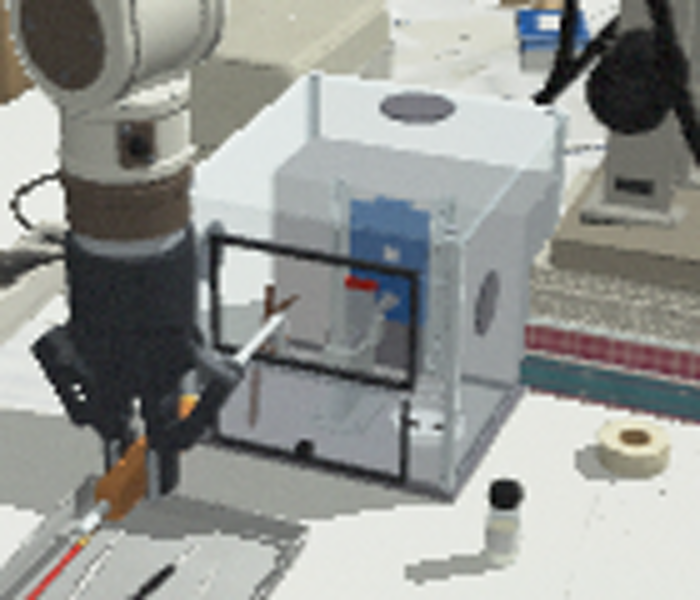

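The crop shows the hook in front of the port, lined up with the red tab at (360,283), and the blue gate up. I'll go in, lower the hook behind the tab and draw slowly.

```bash
cat >> h.py <<'E'
ex=np.array([np.cos(CY),np.sin(CY),0])
def F(): return np.array(current_ft_force())
def hx_now(): return float((np.array(current_eef_pos())[:2]-C0)@ex[:2]+L)
def work(hx,end,axis,sgn,F0,step=.002,v=.010,lim=14.,contact=4.,travel=None):
    """step hook along cage x; sgn +1 = pushing in; load measured along motion; stops at load>lim or at end"""
    log=[];c=None
    while (end-hx)*sgn>1e-6:
        st=step
        if c is not None and travel and abs(hx-c)>travel-.005: st=.0005
        hx+=sgn*min(st,abs(end-hx)); move_linear(tcp(hx,0,axis),velocity=v if st>.0005 else .005)
        f=-(F()-F0)@ex*sgn; log.append((round(hx*1e3,1),round(float(f),1)))
        if c is None and f>contact: c=hx
        if f>lim: break
    print(log,"t",current_time()); return hx,c
E
python3 - <<'E'
from h import *
ok=lambda F0,m:print(m,(F()-F0).round(2),current_time())
move_linear(tcp(-.165,0,.157)); dwell(.1); F0=F()
move_linear(tcp(-.06,0,.157),velocity=.1); ok(F0,"in")
move_linear(tcp(.009,0,.157),velocity=.08); ok(F0,"over")
move_linear(tcp(.009,0,.120),velocity=.06); dwell(.1); ok(F0,"down")
look("scene",["hook_tip","bolt_tab"],1,"s5")
F0=F(); np.save("F0.npy",F0)
hx,c=work(.009,-.012,.120,-1,F0,contact=4,lim=13)
print(hx,c,hx_now(),(F()-F0).round(2),current_wrist_torque().round(2))
im=cv2.imread("pics/s5.png")[130:220,250:350];cv2.imwrite("pics/s5c.png",cv2.resize(im,None,fx=6,fy=6,interpolation=cv2.INTER_CUBIC))
E
```

```text
in [-0.98 -0.01  0.31] 24.0667
over [-1.46  0.18 -0.32] 25.0833
down [-1.08  0.55  0.24] 25.95
scene hook_tip [(0.7302, -0.0435, 0.0841, 0.58)]
scene bolt_tab [(0.694, -0.0473, 0.0637, 0.55)]
[(7.0, 1.0), (5.0, 0.4), (3.0, 0.5), (1.0, 0.6), (-1.0, 0.3), (-3.0, 0.0), (-5.0, 0.2), (-7.0, 1.2), (-9.0, 6.9), (-11.0, 9.5), (-12.0, 9.0)] t 29.85
-0.012 -0.009000000000000001 -0.008475095039762903 [ 8.89  1.21 -2.39] [ 0.15 -1.52  0.01]
```

View pics/s5c.png

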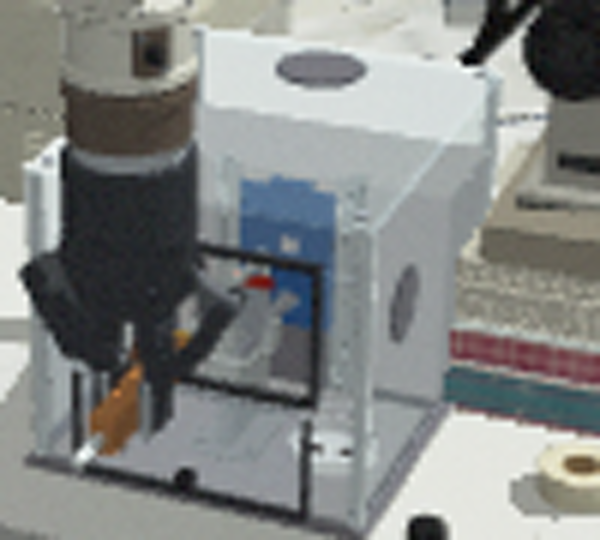

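The crop shows the hook leg down behind the red tab at (260,283). Load has settled at about 9 N and the bolt is moving, so I'll continue drawing.

Run:
```python
from h import *
F0=np.load("F0.npy")
hx,c=work(-.012,-.042,.120,-1,F0,step=.010,v=.011,lim=13); print(hx_now())
hx,c=work(hx,-.056,.120,-1,F0,step=.001,v=.008,lim=12.2)
print(hx,hx_now(),(F()-F0).round(2))
look("scene",["gate","bolt_tab","hook_tip"],2,"s6")
im=cv2.imread("pics/s6.png")[130:220,250:350];cv2.imwrite("pics/s6c.png",cv2.resize(im,None,fx=6,fy=6,interpolation=cv2.INTER_CUBIC))
```

```text
[(-22.0, 8.6), (-32.0, 9.3), (-42.0, 9.7)] t 33.025
-0.03860957844915766
[(-43.0, 8.8), (-44.0, 9.6), (-45.0, 9.2), (-46.0, 10.7), (-47.0, 14.1)] t 34.4
-0.04700000000000001 -0.04127531193847453 [14.03  2.15 -5.02]
scene gate [(0.6812, -0.049, 0.0853, 0.74)]
scene bolt_tab [(0.6735, -0.0507, 0.0991, 0.46), (0.6752, -0.0524, 0.0981, 0.64)]
scene hook_tip [(0.6813, -0.048, 0.0862, 0.57), (0.6944, -0.0495, 0.0663, 0.72)]
```

View pics/s6c.png

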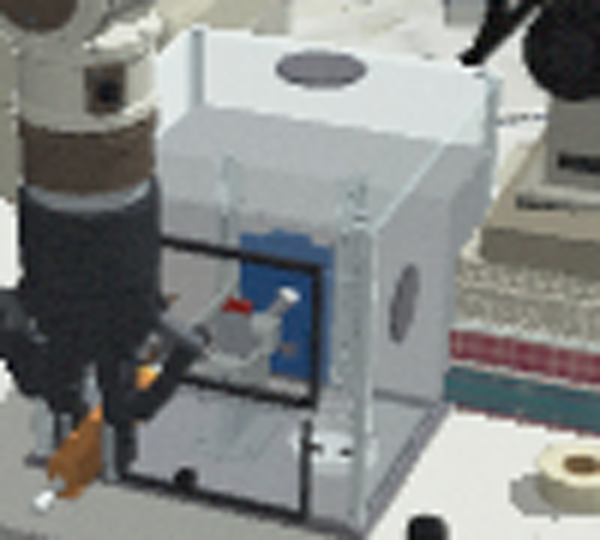

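Gate has dropped: its top edge moved from row 180 to 232. The bolt is at its front stop. Next I'll unhook, go to the near side and push it home.

Run:
```python
from h import *
ok=lambda F0,m:print(m,(F()-F0).round(2),current_time())
F0=np.load("F0.npy")
move_linear(tcp(-.035,0,.120),velocity=.04); ok(F0,"free")
move_linear(tcp(-.035,0,.158),velocity=.08); ok(F0,"up")
move_linear(tcp(-.068,0,.158),velocity=.08); ok(F0,"back")
move_linear(tcp(-.068,0,.120),velocity=.08); dwell(.1); ok(F0,"down")
F0=F(); np.save("F1.npy",F0)
hx,c=work(-.068,-.043,.120,1,F0,step=.005,v=.012,lim=13); print(c,hx_now())
hx,c=work(hx,-.018,.120,1,F0,step=.0125,v=.012,lim=13); print(c,hx_now())
look("scene",["bolt_tab","hook_tip"],1,"s7")
hx,c=work(hx,-.004,.120,1,F0,step=.001,v=.008,lim=12.2)
print(hx,hx_now(),(F()-F0).round(2))
look("scene",["gate","bolt_tab","hook_tip"],2,"s8")
im=cv2.imread("pics/s8.png")[130:220,250:350];cv2.imwrite("pics/s8c.png",cv2.resize(im,None,fx=6,fy=6,interpolation=cv2.INTER_CUBIC))
```

```text
free [ 0.9  -0.04  0.27] 35.25
up [-0.65  0.07 -1.12] 35.875
back [ 0.84  0.55 -0.05] 36.4333
down [-0.17  0.24  0.57] 37.1583
[(-63.0, 0.5), (-58.0, 0.1), (-53.0, 1.0), (-48.0, 8.6), (-43.0, 8.7)] t 39.9917
-0.04800000000000001 -0.04628846591075372
[(-30.5, 8.5), (-18.0, 9.3)] t 42.375
-0.03050000000000001 -0.02125710762315114
scene bolt_tab [(0.7055, -0.051, 0.1005, 0.39)]
scene hook_tip [(0.6989, -0.048, 0.0869, 0.46)]
[(-17.0, 9.1), (-16.0, 9.1), (-15.0, 8.8), (-14.0, 9.5), (-13.0, 11.4), (-12.0, 13.0)] t 44.175
-0.012000000000000004 -0.016939657390020985 [-13.02  -0.73   4.71]
scene gate [(0.7778, -0.0428, 0.0061, 0.63), (0.7778, -0.0424, 0.01, 0.64)]
scene bolt_tab [(0.7096, -0.0502, 0.1001, 0.61), (0.7097, -0.0486, 0.1003, 0.63)]
scene hook_tip [(0.706, -0.0464, 0.0836, 0.58), (0.7037, -0.0457, 0.0848, 0.7)]
```

View pics/s8c.png

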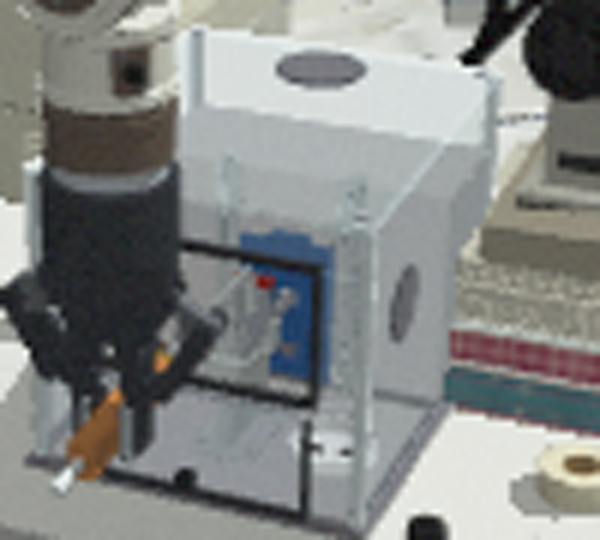

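Gate stays down and the bolt is home: its tab is back at x≈0.7097 with a steep rise to 13 N. Now I'll withdraw and carry the rod back above the rest.

Run:
```python
from h import *
F0=np.load("F1.npy")
move_linear(tcp(-.032,0,.120),velocity=.05)
move_linear(tcp(-.032,0,.150),velocity=.08); print((F()-F0).round(2))
move_linear(tcp(-.165,0,.150),velocity=.13); print((F()-F0).round(2),current_time())
t=tcp(-.165,0,.150); move_linear([t[0],t[1],.27],velocity=.2)
Q=q(-.147+np.pi); g=[.38913,.32547]
reach([*g,.27],Q); move_linear([*g,.15],velocity=.15); dwell(.1)
print(current_time(),current_eef_pos())
look("scene",["hook_tip","hook_rod","rod_rest"],3,"s9");look("top",["hook_tip","hook_rod","front_notch"],3)
```

```text
[-0.02  0.17 -0.59]
[0.91 0.18 0.71] 46.825
50.1833 [0.38996293 0.32599355 0.15128758]
scene hook_tip [(0.595, 0.2971, 0.1338, 0.55), (0.3973, 0.3233, 0.1691, 0.61), (0.5977, 0.298, 0.1367, 0.8)]
scene hook_rod [(0.3979, 0.3258, 0.1692, 0.8), (0.3983, 0.3219, 0.1669, 0.52), (0.3971, 0.3242, 0.1691, 0.79)]
scene rod_rest [(0.3949, 0.3238, 0.0024, 0.5), (0.3925, 0.3224, 0.0008, 0.59), (0.3938, 0.3243, 0.0004, 0.68)]
top hook_tip [(0.3937, 0.3263, 0.0006, 0.47)]
top hook_rod [(0.3994, 0.3275, 0.1718, 0.49), (0.396, 0.3295, 0.1683, 0.73), (0.3977, 0.3285, 0.1706, 0.48)]
top front_notch []
```

Run:
```python
from h import *
g=[.38913,.32547]; F0=F()
move_linear([*g,.060],velocity=.1)
for z in (.052,.048,.0455,.0440,.0430):
    move_linear([*g,z],velocity=.03); f=F()-F0; print(z,f.round(2))
    if f[2]>4: break
open_gripper(); print(current_width(),(F()-F0).round(2),current_time())
p=current_eef_pos(); move_linear([p[0],p[1],.20],velocity=.12); print(current_time())
look("scene",REST,2,"s10"); look("top",REST,2,"t10")
im=np.hstack([cv2.resize(cv2.imread("pics/t10.png")[225:325,130:230],(400,400)),cv2.resize(cv2.imread("pics/s10.png")[120:260,170:310],(400,400))]);cv2.imwrite("pics/fin.png",im)
```

```text
0.052 [ 0.31 -1.15 -1.81]
0.048 [ 0.15 -0.7  -2.18]
0.0455 [ 0.03 -0.75 -1.72]
0.044 [ 0.58 -1.29 -0.86]
0.043 [-0.53 -0.15  3.73]
0.08545752385716296 [ 0.1  -1.48 -0.47] 54.5583
56.0167
scene rear_notch [(0.3288, 0.3365, 0.0618, 0.76), (0.326, 0.3369, 0.0609, 0.84)]
scene front_notch [(0.5105, 0.3055, 0.0636, 0.87), (0.5075, 0.3063, 0.0603, 0.82)]
scene rod_rest [(0.3945, 0.3233, 0.002, 0.68), (0.3941, 0.3266, 0.0024, 0.78)]
scene hook_rod [(0.3977, 0.3243, 0.062, 0.7), (0.3946, 0.3258, 0.0623, 0.75)]
scene hook_tip [(0.5964, 0.2948, 0.0247, 0.49), (0.5935, 0.2966, 0.025, 0.71)]
top rear_notch [(0.3286, 0.3301, 0.0577, 0.82), (0.3304, 0.3333, 0.0613, 0.6)]
top front_notch [(0.3954, 0.328, 0.0609, 0.67)]
top rod_rest [(0.397, 0.3248, -0.0, 0.56), (0.3938, 0.3249, 0.0012, 0.89)]
top hook_rod [(0.3964, 0.3296, 0.0617, 0.49), (0.396, 0.3245, 0.066, 0.56)]
top hook_tip [(0.5667, -0.2246, 0.005, 0.27)]
```

View pics/fin.png

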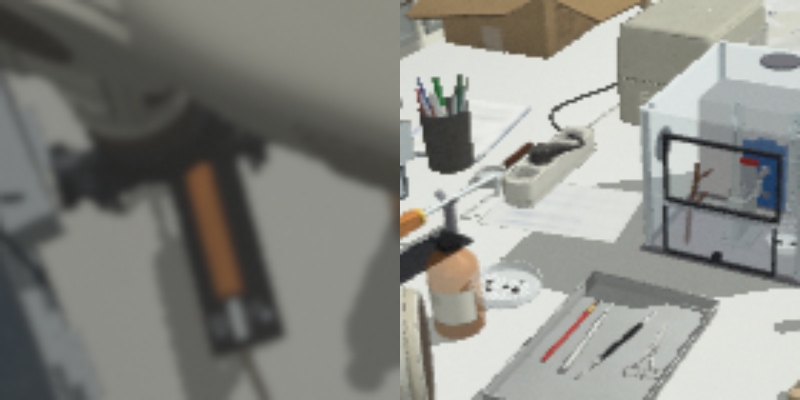

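The rod lies in the rest, with the handle between the posts and its axis at z≈0.062. The hook hangs down, with its tip at z≈0.025. The gate is down, the bolt is home and the bottle and dish are still standing.

Run:
```python
from h import *
print(finish_job(),current_time())
```

```text
the job is handed in; nothing more can be done
the job is handed in; nothing more can be done
```

The job is handed in: the bolt was drawn to its stop, the gate dropped shut, the bolt was pushed fully home, and the rod is back in both notches hook down, at about 57 s of the 67 s; the highest bolt load I read was 14 N, against the 18 N limit.

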